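Unlock the finds crate with its key and slide the lid open

TASK

Take the winged key out of its wooden block and put it down the round keyhole of the plywood crate. Turn it gently back and forth to feel for the place where its bit drops home in the lock, then turn it clockwise to unlock and slide the lid open as far as it goes. Leave the key standing home in the lock; never force it, and leave the jar, the mug and the stepped block undisturbed.

Things in the scene. Friction and masses are not known exactly. Their poses are not given: they have to be found in the camera images.
- key_handle (a point): Centre of the black wing handle of the loose lock key, which stands upright in a wooden block. The wing is 72 mm long (its own x), 16 mm thick (y), 30 mm tall (z up along the shaft). Below it come a neck 13 mm across (14 mm long) and a steel shaft 16 mm across (40 mm). The key weighs about 0.18 kg; a half turn gives the same key.
- tkey: The same key; origin at the free lower end of its bit, 82 mm below the handle's centre, axes as for the handle. The bit is flat: 16 mm wide (along x, in line with the wing), 5 mm thick, 12 mm long. The whole key is 97 mm tall.
- block_mouth (a point): Mouth of the hole (21 mm wide, 36 mm deep) in which the key stands: the middle hole in the top of a fixed beech block, 56 x 90 x 46 mm, with a 12 mm hole either side. The block may stand left or right of the crate.
- crate: Fixed plywood finds crate with a sliding lid, 130 mm (x) by 180 mm (y); origin under its middle. Its y axis points from the lid towards the lock end, where an aluminium plate 130 x 55 mm, its top 86 mm over the table, covers the lock.
- lock_mouth (a point): Centre of the keyhole, at the level of the plate's top; axes as the crate's. An upright round bore 19 mm wide, countersunk to 29 mm at the top, 62.5 mm from the crate's middle. Hidden 37 mm down is the top of a drum with a straight slot, 7 mm wide, right across it. Fully seated, the bit's end is 49 mm below this point and the handle's underside 18 mm above it.
- drum_top (a point): Middle of the hidden drum's top, on the bore's axis (axes: the crate's). Locked, the slot lies within 0.45 rad either side of the crate's x axis. The bit rubs on the drum until in line with the slot within about 0.1 rad, then sinks 12 mm by its own weight. Seated, it turns the drum (0.1 N m): clockwise from above the lid is free beyond 0.75 rad past the x axis; stop at 0.95 rad. It stays put.
- lid_batten (a point): Centre of the wooden batten on the lid: 80 mm across the crate, 16 mm along it, 16 mm tall, top 90.5 mm over the table; lid top 74.5 mm. Shut, it is 78 mm from the keyhole's axis. Push it along the crate, away from the lock. Axes as the crate's.
- lid (a joint): Travel of the lid in its grooves away from the lock (m): 0 shut, 0.080 fully open. About 2 N of friction; while locked it is stopped within 6 mm.
- jar_mid (a point): Bystander: middle of a glass jar with a dark lid, 64 mm across, 85 mm tall.
- mug_mid (a point): Bystander: middle of the body of a printed mug, 84 mm across, 97 mm tall, its handle sticking out 32 mm on one side.
- step_mid (a point): Bystander: middle of a white stepped block, 45 x 45 x 36 mm.

How it is judged:
On the way:
1. the key's bit has dropped home in the lock while the lid is still shut (z of tkey in the frame of lock_mouth below -0.045 m and horizontal distance between tkey and lock_mouth below 0.006 m and value of joint lid below 0.008 m), for 0.2 s.
At the end, for the whole second after the job is handed in: The lid has been slid at least 70 of its 80 mm open and is at rest; the key stands in the lock, its bit still at least 45 mm below the plate, within 6 mm of the bore's axis and within 0.15 rad of upright (value of joint lid above 0.07 m and z of tkey in the frame of lock_mouth below -0.045 m and horizontal distance between tkey and lock_mouth below 0.006 m and angle between tkey's own z axis and vertical below 0.15 rad and velocity of joint lid below 0.01 m/s); the robot touches nothing.
It fails at once if the jar is pushed more than 15 mm (distance of jar_mid from where it was at the start of the episode above 0.015 m).
It fails at once if the mug is pushed more than 15 mm (distance of mug_mid from where it was at the start of the episode above 0.015 m).
It fails at once if the stepped block is pushed more than 15 mm (distance of step_mid from where it was at the start of the episode above 0.015 m).
It fails at once if the key is forced: more than 40 N between key and crate (contact force between tkey and crate above 40 N).
It also fails if it takes over 56 s, if anything falls off the work surface, if the arm or the gripper's body presses on something with over 40 N, if the wrist force passes 120 N, or if a joint passes its speed limit or range.

ROBOT

A 6-joint arm with a two-finger parallel gripper is mounted at the origin on a cart in front of the work surface, level with it; the furniture and walls round the work are solid. World frame = base frame: x ahead of the robot, y to its left, z up, the work surface at z = 0. Lengths are in m, angles in rad, forces in N, time in s.
With the tool pointing down it reaches from about 0.3 to 0.875 m from the base axis. Payload 6.4 kg.
Tool frame: the origin (TCP) lies midway between the tips of the shut fingers; the grasp point (between the pads) lies 19 mm behind it; x points along the fingers, y is the direction in which the jaws open and shut, and the axes are right-handed (so a half turn about x gives the same grasp; the last joint's range is limited). The gripper opens to 85 mm and grips with 20 to 120 N. Pads are 22 mm wide; open, the fingers measure 114 mm over their backs; the gripper's body (76 mm by 85 mm) begins 54 mm behind the grasp point. The pads swing forward as they close: fully open they stand 13 mm farther back than shut.
Start: joints at [-1.52, 0.181, 1.607, -0, 1.354, -0.206], TCP at [0.146, -0.556, 0.231] pointing down, gripper open.
Joint ranges: [-2.99, 2.99], [-0.89, 2.07], [0.3, 2.58], [-1.14, 4.28], [0, 2.63], [-3.12, 3.12]. Speed limits (rad/s): [2.57, 2.57, 3.01, 3.14, 3.14, 3.14].

INTERFACE

Orientations are given as a unit quaternion [w, x, y, z].
In Python, from bench import ctrl gives the robot as it stands.
- The arm moves only by the tool servo_tool, never from a script. Its argument "targets" is a list of rows, each a list of 7 numbers: the turn, a rotation vector about the tool's x, y, z in rad, then the shift along the tool's x, y, z in mm, then the opening, from -1 (shut) to 1 (fully open). A call has exactly 8 rows; each row is the pose to reach, as a shift and turn from the pose measured when the call began, along the tool's axes at that moment; what a row does not reach only later rows make up. A row lasts 1/8 s, in which the tool goes at most 62.5 mm and 10.7 degrees, less where a joint would pass 70% of its speed; a pose out of reach is approached as far as the arm can. A call with a gripper value outside its range is refused whole. The fingers move at their own pace and stop on an object; the grip force is fixed at half the most. Time passes only in rows, so rows that repeat a pose let the fingers close, or fill a call up. It gives the time, the measured TCP pose, the force and the opening at its end, in the units of the state.
- ctrl.get_obs(): the state, without advancing time (a new reading comes with each control period).
- ctrl.camera(name): name is "scene" or "top" or "wrist"; returns a dict with "pixels" (384x512x3 uint8, blue, green, red), "intrinsics" (3x3 intrinsics, pixels), "R" (3x3) and "t" (3): a world point X has camera coordinates R X + t; the wrist camera has in their place "tool_from_camera" (4x4, takes a point from camera to tool coordinates, whose origin is the TCP and whose axes are the tool frame's). Camera axes: x right, y down, z forward; pixel columns grow to the right and rows downward; lengths in m; the calibration is good to about 2 mm. A picture is of the moment at which its call begins: read the wrist's pose just before it. There is no depth.
- ctrl.hand_in(): hands the job in, once; it reports no verdict.
The state is a dict: "time_s": time; "q": joint angles; "dq": joint speeds; "joint_efforts": joint torques, N m; "eef_pos": TCP position; "eef_rot": TCP orientation; "wrist_force": force on the tool from outside, world axes, zero at the start; "torque": the same for the moment, N m; "opening": opening from 0.0 (shut) to 1.0 (fully open).
Only numpy, scipy, OpenCV 4.12 (cv2) and the standard library are available. Lean on these libraries where they do the work, as an engineer would, in place of code of your own. Each camera call takes 0.05 s, during which the arm holds its last target.

## Working session

There is one attempt and no reset: what is moved stays moved. The work goes in short steps, Python scripts to look and compute and a tool call to move; the robot and the scene stay as the last step left them, time stands still between calls to the robot, and variables do not carry over. Pictures are saved under pics/ and viewed, and the job is handed in when it is done.

Besides the shell and the picture viewer there is one more tool, called after "Emit:" as a command line: name --pt "numbers of a row" for each row, then --argument value for the rest. servo_tool: Moves the arm, as the interface text tells. Its arguments: {"type":"object","properties":{"targets":{"type":"array","items":{"type":"array","items":{"type":"number"}}}},"required":["targets"]}

```bash
mkdir -p pics; ls
python3 - <<'E'
from bench import ctrl
import cv2
o=ctrl.get_obs();print(o)
for n in("scene","top","wrist"):
    c=ctrl.camera(n);cv2.imwrite(f"pics/{n}0.png",c["pixels"])
    print(n,{k:v for k,v in c.items() if k!="pixels"})
E
```

```text
pics
{'time_s': 0.0, 'q': array([-1.52029588e+00,  1.81523906e-01,  1.60800630e+00, -3.53827866e-05,
        1.35378886e+00, -2.06301214e-01]), 'dq': array([-0.00192268, -0.0009205 , -0.00095278,  0.00086797, -0.00014421,
       -0.00137666]), 'joint_efforts': array([ 6.83321014e-04, -4.44871867e+01, -3.51334798e+01, -2.46712589e-04,
        9.11961106e-03,  1.80087045e-05]), 'eef_pos': array([ 0.14602038, -0.55558246,  0.23039461]), 'eef_rot': array([ 0.08993699,  0.70132055,  0.09115594, -0.7012499 ]), 'wrist_force': array([0.01520869, 0.40588193, 0.55267127]), 'torque': array([0.04474086, 0.04266173, 0.02387393]), 'opening': 0.9990179501644152}
scene {'intrinsics': array([[425.36990297,   0.        , 257.57867609],
       [  0.        , 425.36990297, 179.25766604],
       [  0.        ,   0.        ,   1.        ]]), 'R': array([[-0.75842988, -0.65161531,  0.013476  ],
       [-0.26799476,  0.29294418, -0.91780309],
       [ 0.59410683, -0.69970079, -0.39680711]]), 't': array([0.42971442, 0.23611652, 1.02467958])}
top {'intrinsics': array([[482.85892373,   0.        , 256.8428584 ],
       [  0.        , 482.85892373, 193.33353204],
       [  0.        ,   0.        ,   1.        ]]), 'R': array([[ 0.02465551, -0.99940871, -0.02396543],
       [-0.9925314 , -0.02160684, -0.12006069],
       [ 0.11947188,  0.0267466 , -0.99247725]]), 't': array([0.02729874, 0.56250338, 1.23031431])}
wrist {'intrinsics': array([[329.23033637,   0.        , 255.30415489],
       [  0.        , 329.23033637, 196.76364914],
       [  0.        ,   0.        ,   1.        ]]), 'tool_from_camera': array([[-8.89521841e-04, -2.69217871e-01,  9.63078889e-01,
        -1.42008642e-01],
       [ 9.99998876e-01, -1.40198641e-03,  5.31712458e-04,
         9.25264233e-04],
       [ 1.20707702e-03,  9.63078280e-01,  2.69218815e-01,
        -6.77186266e-02],
       [ 0.00000000e+00,  0.00000000e+00,  0.00000000e+00,
         1.00000000e+00]])}
```

View pics/top0.png

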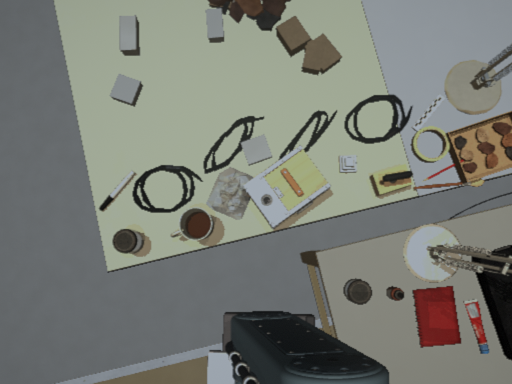

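View pics/scene0.png

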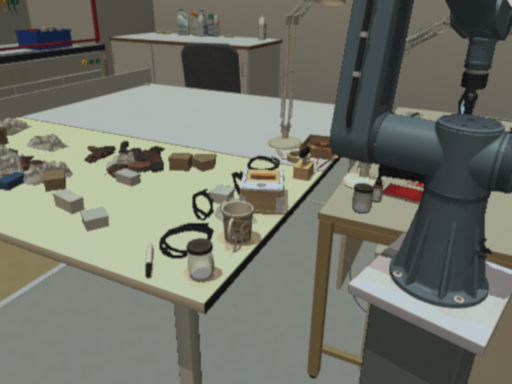

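View pics/wrist0.png

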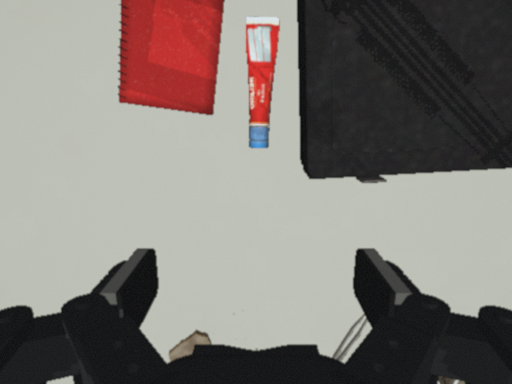

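The top view shows the crate at about (287,188) with its keyhole near (267,199), and the key in its yellow block at (393,180). The stepped block is at (347,163), the mug at (197,224) and the jar at (127,240). I'll enlarge it next.

```bash
cat > h.py <<'E'
import numpy as np, cv2
from scipy.spatial.transform import Rotation as Ro
def ray(c,u,v,z,pose=None):
    K=c["intrinsics"]; d=np.linalg.inv(K)@np.array([u,v,1.])
    if pose is None:
        R,t=c["R"],c["t"]; o=-R.T@t; w=R.T@d
    else:
        p,q=pose; Rt=Ro.from_quat(np.r_[q[1:],q[0]]).as_matrix(); T=c["tool_from_camera"]
        o=p+Rt@T[:3,3]; w=Rt@T[:3,:3]@d
    return o+w*(z-o[2])/w[2]
def proj(c,X,pose=None):
    if pose is None: Y=c["R"]@X+c["t"]
    else:
        p,q=pose; Rt=Ro.from_quat(np.r_[q[1:],q[0]]).as_matrix(); T=c["tool_from_camera"]
        Y=T[:3,:3].T@(Rt.T@(np.array(X)-p)-T[:3,3])
    y=c["intrinsics"]@Y; return y[:2]/y[2]
E
python3 - <<'E'
from h import *
from bench import ctrl
i=cv2.imread("pics/top0.png")
cv2.imwrite("pics/topc1.png",cv2.resize(i[140:240,235:345],None,fx=6,fy=6,interpolation=cv2.INTER_CUBIC)[:600])
cv2.imwrite("pics/topc2.png",cv2.resize(i[140:210,330:430],None,fx=7,fy=7,interpolation=cv2.INTER_CUBIC))
c=ctrl.camera("top")
for n,u,v,z in [("hole",267,199,.086),("batten",291,181,.09),("key",396,178,.13),("step",347,162,.036),("mug",197,224,.097),("jar",127,240,.085)]:
    print(n,ray(c,u,v,z))
E
```

```text
hole [0.54174003 0.01314875 0.086     ]
batten [ 0.58798988 -0.04598349  0.09      ]
key [ 0.59472893 -0.2969036   0.13      ]
step [ 0.64944486 -0.19423109  0.036     ]
mug [0.47446687 0.18496723 0.097     ]
jar [0.43106242 0.36069772 0.085     ]
```

View pics/topc1.png

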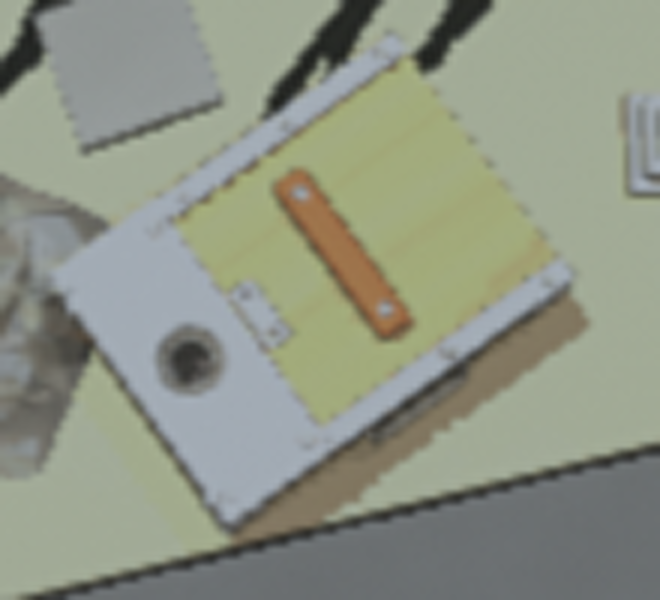

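View pics/topc2.png

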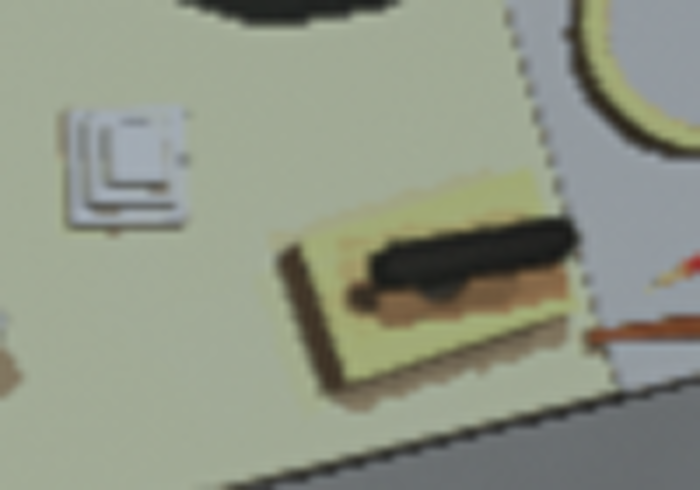

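Run:
```python
from h import *
from bench import ctrl
c=ctrl.camera("top")
f1=lambda x,y:((x+.5)/6-.5+235,(y+.5)/6-.5+140)
f2=lambda x,y:((x+.5)/7-.5+330,(y+.5)/7-.5+140)
R=lambda p,z:ray(c,*p,z)
h=R(f1(190,360),.086);b=R(f1(343,253),.0905)
print("hole",h,"bat",b,np.linalg.norm((h-b)[:2]),"yaw of crate y",np.arctan2(*(h-b)[[1,0]]))
P=[R(f1(*p),.0905) for p in [(295,178),(395,335)]];d=P[1]-P[0];print("batten len",np.linalg.norm(d),"yaw",np.arctan2(d[1],d[0]))
# plate corners
for p in [(55,272),(228,528),(405,38),(575,275)]: print("corner",R(f1(*p),.086))
k=[R(f2(*p),.107) for p in [(375,265),(575,235)]];d=k[1]-k[0];print("key",sum(k)/2,R(f2(473,250),.107),np.linalg.norm(d),"yaw",np.arctan2(d[1],d[0]))
for p in [(300,245),(340,385),(540,170),(580,310)]: print("block",R(f2(*p),.046))
print("step",R(f2(125,165),.02))
```

```text
hole [0.54022873 0.01499463 0.086     ] bat [ 0.58605803 -0.04786746  0.0905    ] 0.07779438131573853 yaw of crate y 2.200750895090298
batten len 0.07801990883736744 yaw -2.562237008675499
corner [0.5761072  0.07244957 0.086     ]
corner [ 0.47054582 -0.00231669  0.086     ]
corner [ 0.67903253 -0.07275675  0.086     ]
corner [ 0.5794827  -0.14497783  0.086     ]
key [ 0.60521036 -0.30647457  0.107     ] [ 0.60519687 -0.30578254  0.107     ] 0.07097337335533202 yaw -1.3990128356384666
block [ 0.61578258 -0.25831224  0.046     ]
block [ 0.56389434 -0.27275423  0.046     ]
block [ 0.64575949 -0.34685287  0.046     ]
block [ 0.59366329 -0.36084236  0.046     ]
step [ 0.64943361 -0.19793488  0.02      ]
```

Run:
```python
from h import *
from bench import ctrl
i=cv2.imread("pics/top0.png");s=cv2.imread("pics/scene0.png")
a=cv2.resize(i[30:384,300:512],None,fx=1.69,fy=1.69,interpolation=cv2.INTER_CUBIC)
b=cv2.resize(s[0:230,240:512],None,fx=1.5,fy=2.6)
b=cv2.resize(s[0:230,270:490],None,fx=2,fy=2,interpolation=cv2.INTER_CUBIC)
m=np.zeros((600,800,3),np.uint8);m[:min(600,a.shape[0]),:a.shape[1]]=a[:600];m[:460,360:800]=b
cv2.imwrite("pics/lamps.png",m)
t=ctrl.camera("top");sc=ctrl.camera("scene")
for z in(0,-.1): print("lamp2",ray(t,432,252,z),"lamp1",ray(t,473,87,z))
for z in (0,.2,.4): print(z,proj(sc,ray(t,432,252,0)*[1,1,0]+[0,0,z]),proj(sc,ray(t,473,87,0)*[1,1,0]+[0,0,z]),proj(t,ray(t,432,252,0)*[1,1,0]+[0,0,z]),proj(t,ray(t,473,87,0)*[1,1,0]+[0,0,z]))
o=ctrl.get_obs();q=o["eef_rot"];print(Ro.from_quat(np.r_[q[1:],q[0]]).as_matrix().round(3))
```

```text
lamp2 [ 0.42057301 -0.4230015   0.        ] lamp1 [ 0.87139828 -0.54241143  0.        ]
lamp2 [ 0.42134337 -0.45631793 -0.1       ] lamp1 [ 0.90713672 -0.58498985 -0.1       ]
0 [362.2266531  179.11935389] [284.63886804 144.66209695] [432. 252.] [473.  87.]
0.2 [368.56499539 126.74922129] [286.42660622 100.79526879] [462.30909308 252.04721188] [509.19684768  57.83944255]
0.4 [375.61593307  68.49131651] [288.37527742  52.97952816] [506.41279608 252.11591135] [560.96358998  16.13561584]
[[-0.     0.254 -0.967]
 [ 0.    -0.967 -0.254]
 [-1.    -0.    -0.   ]]
```

View pics/lamps.png

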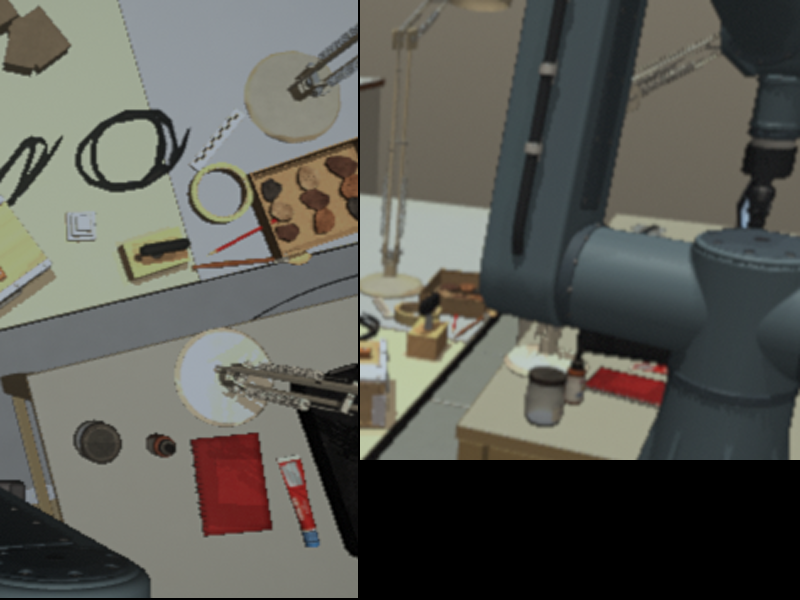

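Emit:
servo_tool --pt "0 0 0 -25 -50 10 1" --pt "0 0 0 -50 -105 20 1" --pt "0 0 0 -70 -160 30 1" --pt "-0.15 0 0 -70 -192 38 1" --pt "-0.3 0 0 -70 -205 -20 1" --pt "-0.45 0 0 -70 -219 -77 1" --pt "-0.6 0 0 -70 -232 -134 1" --pt "-0.75 0 0 -70 -245 -192 1"

```text
time_s: 1.35
eef_pos: [0.2709, -0.2694, 0.3017]
eef_rot: [0.343, 0.619, 0.342, -0.619]
wrist_force: [0.7, -1.4, -0.3]
opening: 0.998
```

```bash
cat >> h.py <<'E'
def rel(pos,yaw):
    """turn,shift(mm) in tool axes from present pose to tool-down at world pos with jaw-axis yaw"""
    from bench import ctrl
    o=ctrl.get_obs();p=o["eef_pos"];q=o["eef_rot"];R0=Ro.from_quat(np.r_[q[1:],q[0]]).as_matrix()
    y=np.array([np.cos(yaw),np.sin(yaw),0]);x=np.array([0,0,-1.]);R1=np.c_[x,y,np.cross(x,y)]
    a=np.arctan2(R0[1,1],R0[0,1])
    print("yaw",a.round(4),"turn",Ro.from_matrix(R0.T@R1).as_rotvec().round(3),"shift",(R0.T@(np.array(pos)-p)*1000).round(1))
E
python3 - <<'E'
from h import *
rel([.40,-.19,.28],-.1)
rel([.605,-.306,.23],.17)
E
```

```text
yaw -0.56 turn [-0.46   0.001 -0.001] shift [  21.7   67.2 -135.9]
yaw -0.56 turn [-0.73   0.001 -0.001] shift [  72.   302.4 -146.5]
```

Emit:
servo_tool --pt "-0.12 0 0 7 20 -50 1" --pt "-0.24 0 0 14 44 -95 1" --pt "-0.36 0 0 22 67 -136 1" --pt "-0.46 0 0 30 120 -138 1" --pt "-0.56 0 0 45 175 -141 1" --pt "-0.65 0 0 60 232 -144 1" --pt "-0.73 0 0 72 285 -146 1" --pt "-0.73 0 0 72 302 -147 1"

```text
time_s: 2.35
eef_pos: [0.606, -0.3061, 0.2268]
eef_rot: [0.54, 0.455, 0.542, -0.456]
wrist_force: [0.4, 0.8, -0.0]
opening: 1.002
```

Run:
```python
from h import *
from bench import ctrl
import pickle
o=ctrl.get_obs();c=ctrl.camera("wrist");print(o["eef_pos"],o["eef_rot"])
pickle.dump((o,c),open("w1.pkl","wb"));cv2.imwrite("pics/w1.png",c["pixels"])
print(proj(c,[.605,-.306,.107],(o["eef_pos"],o["eef_rot"])))
```

```text
[ 0.60596758 -0.30607992  0.22680966] [ 0.54006806  0.45526433  0.54159491 -0.45578047]
[254.97929345 189.34862213]
```

View pics/w1.png

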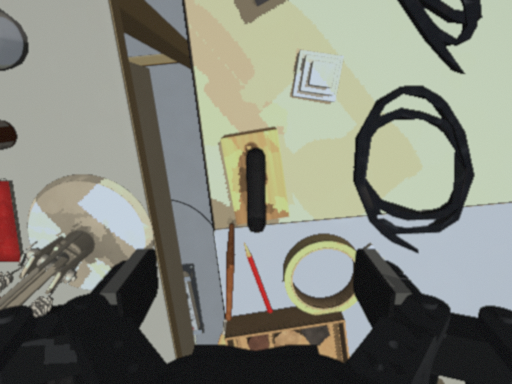

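The wing stands upright in the wrist view, from about (255,150) to (258,230), close to the predicted (255,189). I'll refine this by segmenting it.

Run:
```python
from h import *
import pickle
o,c=pickle.load(open("w1.pkl","rb"));P=(o["eef_pos"],o["eef_rot"])
g=c["pixels"].max(2);m=(g<45).astype(np.uint8);m[:,:230]=0;m[:,285:]=0;m[:135]=0;m[245:]=0
n,l,s,ct=cv2.connectedComponentsWithStats(m);k=1+np.argmax(s[1:,4]);print(s[k],ct[k])
r=cv2.minAreaRect(np.argwhere(l==k)[:,::-1].astype(np.float32));print(r)
b=cv2.boxPoints(r);W=[ray(c,*p,.105,P) for p in b];print(np.array(W).round(4),ray(c,*r[0],.105,P))
for a,bb in((0,1),(1,2)):
    d=W[bb]-W[a];print(np.linalg.norm(d),np.arctan2(d[1],d[0]))
rel([.605,-.306,.072],.17)
```

```text
[ 247  148   18   84 1360] [255.51838235 189.25073529]
((255.5, 189.5), (83.0, 17.0), 90.0)
[[ 0.593  -0.274   0.105 ]
 [ 0.6064 -0.2717  0.105 ]
 [ 0.6189 -0.3415  0.105 ]
 [ 0.6045 -0.344   0.105 ]] [ 0.60552662 -0.30655824  0.105     ]
0.013585811992227487 0.16985671930311574
0.07092470433378678 -1.3940759807039713
yaw 0.17 turn [-0.  0.  0.] shift [155.7  -1.6  -1. ]
```

Emit:
servo_tool --pt "0 0 0 45 -1 0 0.2" --pt "0 0 0 90 -1 0 0.0" --pt "0 0 0 130 -1 0 0.0" --pt "0 0 0 154 -1 0 0.0" --pt "0 0 0 154 -1 0 -0.3" --pt "0 0 0 154 -1 0 -1" --pt "0 0 0 154 -1 0 -1" --pt "0 0 0 154 -1 0 -1"

```text
time_s: 3.4
eef_pos: [0.6063, -0.3073, 0.0751]
eef_rot: [0.541, 0.456, 0.54, -0.456]
wrist_force: [-1.3, -0.7, 0.2]
opening: 0.176
```

Run:
```python
from h import *
from bench import ctrl
c=ctrl.camera("wrist");cv2.imwrite("pics/w2.png",c["pixels"])
print(ctrl.get_obs())
rel([.5402,.0150,.19],.62-np.pi/2)
```

```text
{'time_s': 3.45, 'q': array([-6.43052662e-01,  5.65892937e-01,  1.42837671e+00, -4.68137951e-04,
        1.14556023e+00, -8.12810810e-01]), 'dq': array([-4.45234081e-04,  2.34149717e-03, -1.63090545e-03, -6.48323463e-04,
        1.79741535e-03,  7.44035525e-05]), 'joint_efforts': array([-4.42628260e-02, -5.80372846e+01, -3.09307873e+01,  7.48650287e-03,
       -1.93052343e-01, -7.14452581e-04]), 'eef_pos': array([ 0.60628028, -0.30725497,  0.07501887]), 'eef_rot': array([ 0.54126314,  0.4556443 ,  0.5400014 , -0.45587387]), 'wrist_force': array([-0.72230137,  0.24448815,  2.40779068]), 'torque': array([0.09452182, 0.12509615, 0.02659992]), 'opening': 0.17825751577999183}
yaw 0.17 turn [ 1.121e+00  1.000e-03 -2.000e-03] shift [-115.5  -10.5 -328.6]
```

View pics/w2.png

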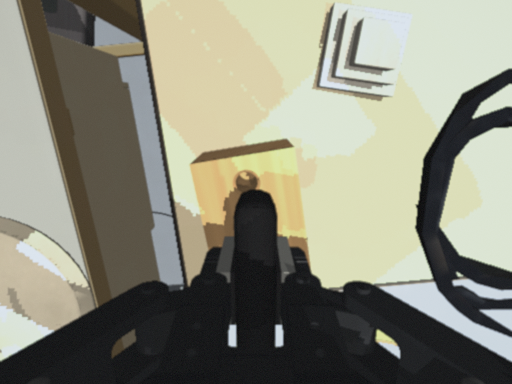

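Run:
```python
from h import *
rel([.505,-.055,.20],-.47)
```

```text
yaw 0.17 turn [ 0.64   0.001 -0.001] shift [-125.5  -57.  -265.6]
```

Emit:
servo_tool --pt "0 0 0 -30 0 0 -1" --pt "0 0 0 -75 0 0 -1" --pt "0.1 0 0 -115 -8 -38 -1" --pt "0.22 0 0 -125 -20 -92 -1" --pt "0.34 0 0 -125 -32 -147 -1" --pt "0.46 0 0 -125 -44 -203 -1" --pt "0.56 0 0 -125 -54 -250 -1" --pt "0.64 0 0 -125 -57 -266 -1"

```text
time_s: 4.45
eef_pos: [0.5037, -0.0519, 0.1998]
eef_rot: [0.37, 0.603, 0.369, -0.603]
wrist_force: [0.4, -0.9, -2.7]
opening: 0.176
```

Run:
```python
from h import *
from bench import ctrl
import pickle
for i in range(1):
  o=ctrl.get_obs();c=ctrl.camera("wrist");o2=ctrl.get_obs();print(o["eef_pos"],o2["eef_pos"],o2["opening"],o2["wrist_force"])
pickle.dump((o,c),open("w3.pkl","wb"));cv2.imwrite("pics/w3.png",c["pixels"])
print(proj(c,[.5402,.015,.086],(o["eef_pos"],o["eef_rot"])))
```

```text
[ 0.50365395 -0.05194119  0.19978896] [ 0.50349444 -0.05114836  0.19976599] 0.17913096379113233 [-0.14521456  2.02236687 -1.6625574 ]
[257.51481951  91.74149233]
```

View pics/w3.png

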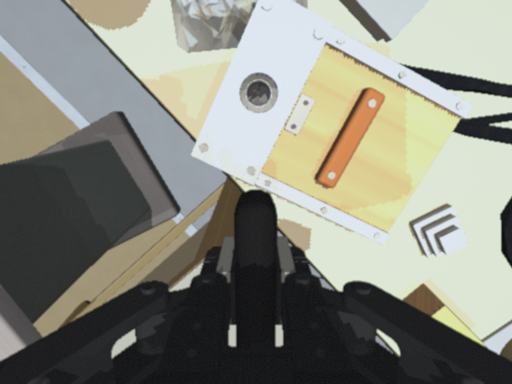

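Run:
```python
from h import *
import pickle
o,c=pickle.load(open("w3.pkl","rb"));P=(o["eef_pos"],o["eef_rot"])
im=c["pixels"];sub=im[60:130,225:295];cv2.imwrite("pics/w3c.png",np.hstack([cv2.resize(sub,(390,390),interpolation=cv2.INTER_CUBIC),cv2.resize(im[175:245,220:290],(390,390),interpolation=cv2.INTER_CUBIC)]))
T=c["tool_from_camera"];K=c["intrinsics"]
for x in(-.032,-.002):
  for y in (-.008,0,.008):
    Y=T[:3,:3].T@(np.array([x,y,-.036])-T[:3,3]);p=K@Y;print(x,y,p[:2]/p[2])
```

```text
-0.032 -0.008 [231.40690885 197.77020053]
-0.032 0 [254.44254599 197.73986166]
-0.032 0.008 [277.47745266 197.70952376]
-0.002 -0.008 [236.18720665 178.95784457]
-0.002 0 [254.57677825 178.9338628 ]
-0.002 0.008 [272.96588432 178.90988163]
```

View pics/w3c.png

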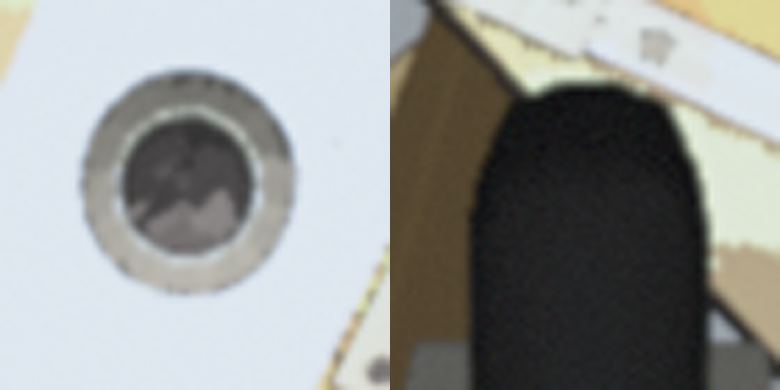

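Run:
```python
from h import *
import pickle
o,c=pickle.load(open("w3.pkl","rb"));P=(o["eef_pos"],o["eef_rot"])
print(ray(c,258.4,92.3,.086,P))
# plate/crate edge yaw
a,b=ray(c,198,154,.086,P),ray(c,264,1,.086,P);d=b-a;print("x axis yaw",np.arctan2(d[1],d[0]))
a,b=ray(c,198,154,.086,P),ray(c,381,240,.086,P);d=a-b;print("y yaw-pi/2",np.arctan2(d[1],d[0])-np.pi/2)
a,b=ray(c,372,102,.0905,P),ray(c,332,176,.0905,P);d=a-b;print("screws batten yaw",np.arctan2(d[1],d[0]),(a+b)/2)
s=c["pixels"][75:112,240:278];s=cv2.resize(s,None,fx=15,fy=15,interpolation=cv2.INTER_CUBIC);s=np.clip((s.astype(float)-20)*2.2,0,255).astype(np.uint8);cv2.imwrite("pics/bore.png",s)
rel([.5402,.015,.16],-.47)
```

```text
[0.54060568 0.0143503  0.086     ]
x axis yaw 0.6537524124132876
y yaw-pi/2 0.6499586242803055
screws batten yaw 0.6622328933067743 [ 0.58758393 -0.04850118  0.0905    ]
yaw -0.4731 turn [-0.003 -0.    -0.001] shift [ 39.8   2.5 -75.6]
```

View pics/bore.png

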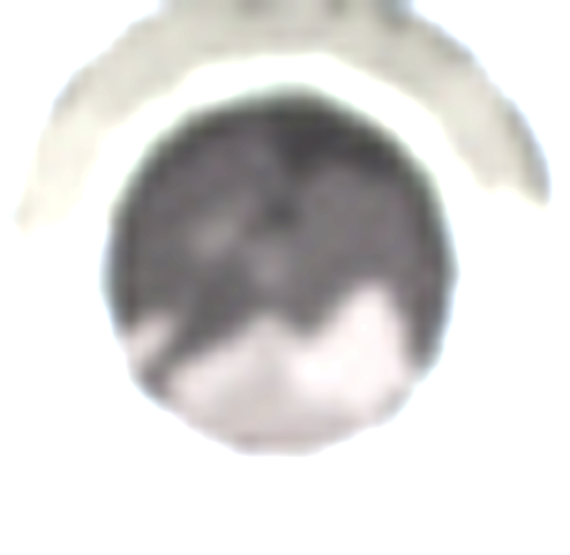

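Emit:
servo_tool --pt "0 0 0 0 1 -25 -1" --pt "0 0 0 0 2 -55 -1" --pt "0 0 0 10 3 -75.4 -1" --pt "0 0 0 25 3 -75.4 -1" --pt "0 0 0 37 3 -75.4 -1" --pt "0 0 0 45 3 -75.4 -1" --pt "0 0 0 45 3 -75.4 -1" --pt "0 0 0 45 3 -75.4 -1"

```text
time_s: 5.5
eef_pos: [0.5408, 0.0142, 0.1552]
eef_rot: [0.369, 0.604, 0.368, -0.603]
wrist_force: [0.1, -0.4, -2.5]
opening: 0.174
```

Run:
```python
from h import *
from bench import ctrl
c=ctrl.camera("scene");i=c["pixels"][130:230,210:320];cv2.imwrite("pics/s4.png",cv2.resize(i,None,fx=6,fy=6,interpolation=cv2.INTER_CUBIC))
o=ctrl.get_obs();print(o["eef_pos"],o["wrist_force"],o["torque"],o["q"])
rel([.5404,.0147,.12],-.473)
```

```text
[0.54098241 0.01427909 0.15541475] [ 1.17439939  1.20940577 -1.78327489] [-0.04641492 -0.01251405  0.06519221] [-1.93033309e-01  1.86270664e-01  1.76332984e+00 -1.96244962e-05
  1.18999872e+00  2.80418765e-01]
yaw -0.4734 turn [-0.    -0.001 -0.002] shift [35.4 -0.8 -0.1]
```

View pics/s4.png

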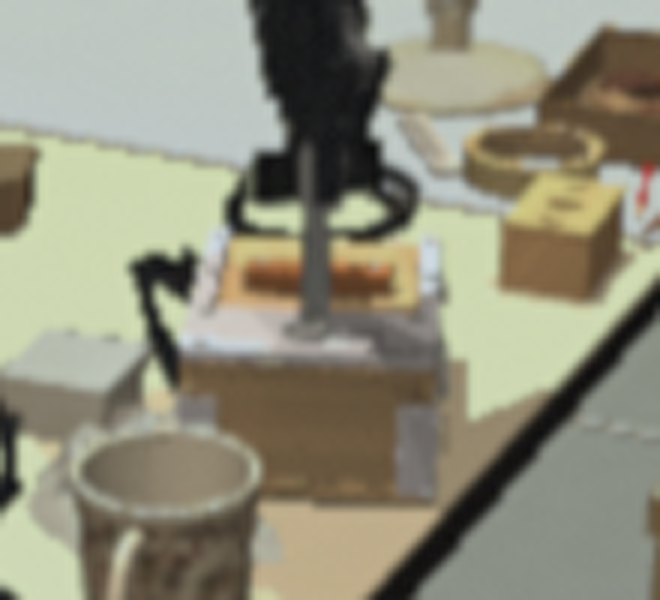

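The scene view shows the key hanging upright, its tip over the countersink at about (310,325) in the enlarged crop. I'll lower it gently.

Emit:
servo_tool --pt "0 0 0 2 -0.7 0 -1" --pt "0 0 0 4 -0.7 0 -1" --pt "0 0 0 6 -0.7 0 -1" --pt "0 0 0 8 -0.7 0 -1" --pt "0 0 0 10 -0.7 0 -1" --pt "0 0 0 12 -0.7 0 -1" --pt "0 0 0 14 -0.7 0 -1" --pt "0 0 0 14 -0.7 0 -1"

```text
time_s: 6.55
eef_pos: [0.5408, 0.015, 0.1413]
eef_rot: [0.369, 0.604, 0.368, -0.602]
wrist_force: [2.2, 3.2, -3.4]
opening: 0.179
```

Emit:
servo_tool --pt "0 0 0 3 0 0 -1" --pt "0 0 0 6 0 0 -1" --pt "0 0 0 9 0 0 -1" --pt "0 0 0 12 0 0 -1" --pt "0 0 0 15 0 0 -1" --pt "0 0 0 18 0 0 -1" --pt "0 0 0 20 0 0 -1" --pt "0 0 0 20 0 0 -1"

```text
time_s: 7.55
eef_pos: [0.5408, 0.0151, 0.121]
eef_rot: [0.369, 0.604, 0.368, -0.602]
wrist_force: [2.4, 4.2, -2.9]
opening: 0.176
```

Run:
```python
from bench import ctrl
o=ctrl.get_obs();print(o["eef_pos"],o["wrist_force"],o["torque"])
```

```text
[0.54080757 0.01511634 0.12099528] [ 2.37813545  4.21608285 -2.93249734] [ 1.05703613 -0.58923093  0.02380876]
```

Emit:
servo_tool --pt "0 0 0 1.5 0 -0.5 -1" --pt "0 0 0 3 0 -0.7 -1" --pt "0 0 0 4.5 0 -0.7 -1" --pt "0 0 0 5.5 0 -0.7 -1" --pt "0 0 0 5.5 0 -0.7 -0.7" --pt "0 0 0 5.5 0 -0.7 -0.6" --pt "0 0 0 5.5 0 -0.7 -0.6" --pt "0 0 0 5.5 0 -0.7 -0.6"

```text
time_s: 8.55
eef_pos: [0.5413, 0.0155, 0.1157]
eef_rot: [0.369, 0.604, 0.368, -0.602]
wrist_force: [0.2, 0.1, -0.1]
opening: 0.196
```

Run:
```python
from h import *
from bench import ctrl
c=ctrl.camera("wrist");cv2.imwrite("pics/w5.png",c["pixels"])
o=ctrl.get_obs();print(o["eef_pos"],o["wrist_force"],o["torque"],o["opening"])
```

```text
[0.54123771 0.01562129 0.11567238] [ 0.449648    0.00433947 -0.33155591] [-0.07608241 -0.00213645 -0.01566844] 0.19779404500437314
```

View pics/w5.png

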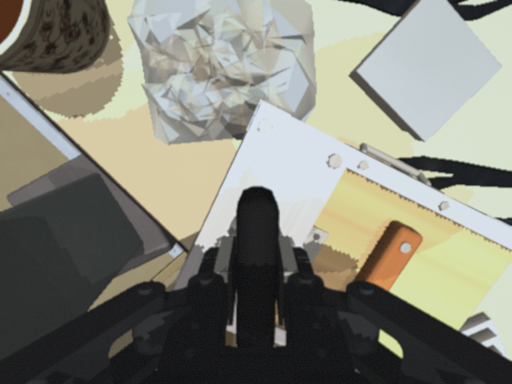

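Emit:
servo_tool --pt "0.07 0 0 0 0 0 -0.6" --pt "0.14 0 0 0 0 0 -0.6" --pt "0.21 0 0 0 0 0 -0.6" --pt "0.28 0 0 0 0 0 -0.6" --pt "0.35 0 0 0 0 0 -0.6" --pt "0.42 0 0 0 0 0 -0.6" --pt "0.49 0 0 0 0 0 -0.6" --pt "0.56 0 0 0 0 0 -0.6"

```text
time_s: 9.6
eef_pos: [0.5413, 0.0156, 0.1158]
eef_rot: [0.187, 0.683, 0.187, -0.681]
wrist_force: [-0.7, 0.8, 0.6]
opening: 0.207
```

Run:
```python
from h import *
from bench import ctrl
c=ctrl.camera("wrist");cv2.imwrite("pics/w6.png",c["pixels"])
o=ctrl.get_obs();print(o["eef_pos"],o["wrist_force"],o["torque"],o["opening"])
rel([.5408,.0150,.1157],0)
```

```text
[0.54132625 0.01558695 0.11579721] [ 0.21440042  0.07363645 -0.29243033] [ 0.05547823 -0.03281447  0.01319133] 0.19662630656408123
yaw -1.0386 turn [-1.039 -0.002 -0.003] shift [0.1 0.2 0.8]
```

View pics/w6.png

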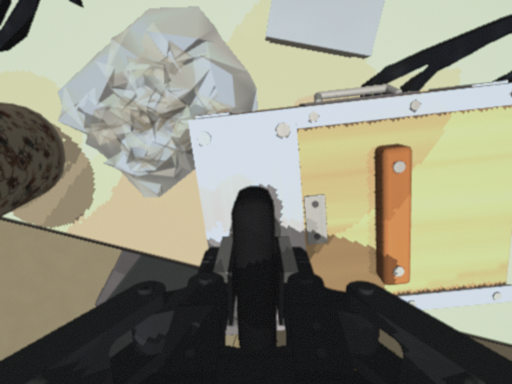

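Wing tip still at (255,188) with the same size, so the key hasn't dropped. I'll keep sweeping.

Emit:
servo_tool --pt "0.07 0 0 0 0 0 -0.6" --pt "0.14 0 0 0 0 0 -0.6" --pt "0.21 0 0 0 0 0 -0.6" --pt "0.28 0 0 0 0 0 -0.6" --pt "0.35 0 0 0 0 0 -0.6" --pt "0.42 0 0 0 0 0 -0.6" --pt "0.45 0 0 0 0 0 -0.6" --pt "0.45 0 0 0 0 0 -0.6"

```text
time_s: 10.65
eef_pos: [0.5413, 0.0155, 0.1159]
eef_rot: [0.029, 0.708, 0.03, -0.705]
wrist_force: [-0.2, -0.4, -0.6]
opening: 0.199
```

Run:
```python
from h import *
from bench import ctrl
c=ctrl.camera("wrist");cv2.imwrite("pics/w7.png",c["pixels"])
o=ctrl.get_obs();print(o["eef_pos"],o["wrist_force"],o["torque"],o["opening"])
rel([.5408,.0150,.1157],0)
```

```text
[0.54135587 0.01552759 0.11586299] [-0.205619   -0.26553504  0.71896324] [-0.09488058 -0.02165233  0.03998608] 0.1988127946349167
yaw -1.4873 turn [-1.487 -0.003 -0.003] shift [0.2 0.5 0.6]
```

View pics/w7.png

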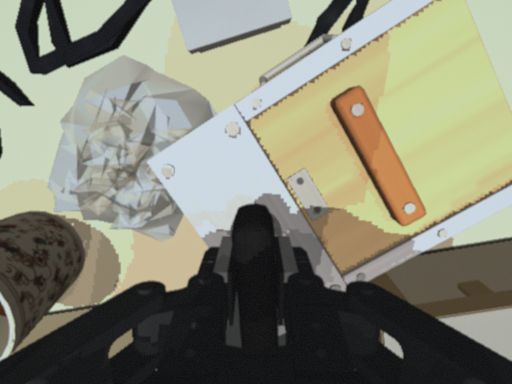

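Run:
```python
from h import *
from bench import ctrl
a=cv2.imread("pics/w6.png")[175:295,195:315];b=cv2.imread("pics/w7.png")[175:295,195:315]
f=lambda i:cv2.resize(np.clip(i.astype(float)*2.5,0,255).astype(np.uint8),(390,390),interpolation=cv2.INTER_CUBIC)
cv2.imwrite("pics/cmp.png",np.hstack([f(a),f(b)]))
c=ctrl.camera("scene");i=c["pixels"][130:210,220:310];i=np.clip(i.astype(float)*1.6,0,255).astype(np.uint8);cv2.imwrite("pics/s7.png",cv2.resize(i,None,fx=7,fy=7,interpolation=cv2.INTER_CUBIC))
```

```text
(no output)
```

View pics/cmp.png

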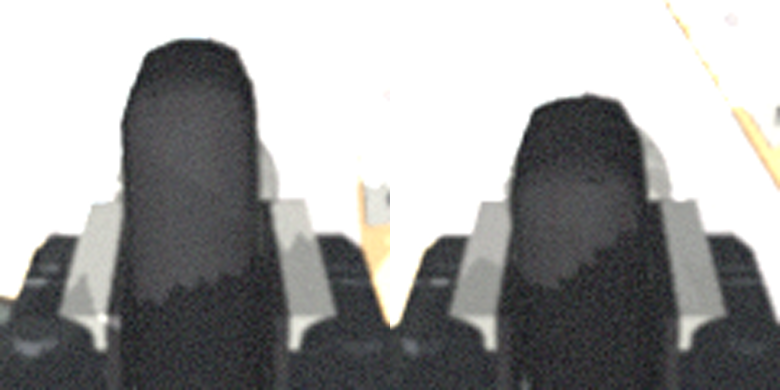

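View pics/s7.png

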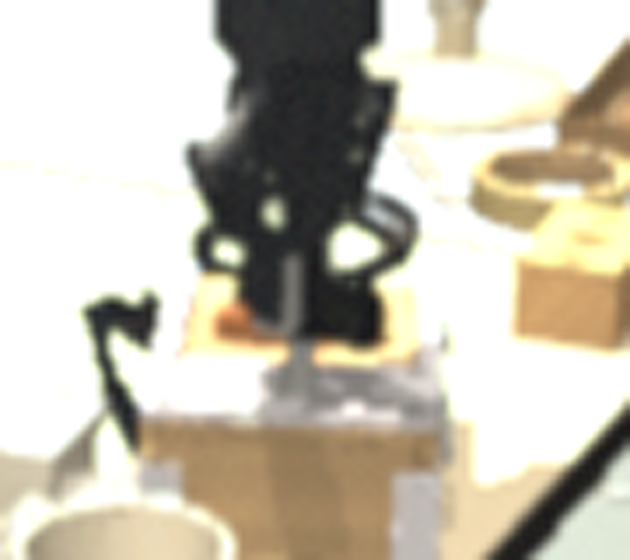

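The wing tip has moved to (253,205) and its end face shows more. I can't tell whether the key has dropped or is only leaning, so I'll open, back off and look from clear.

Emit:
servo_tool --pt "0 0 0 0 0 0 -0.3" --pt "0 0 0 0 0 0 0" --pt "0 0 0 -10 0 0 0" --pt "0 0 0 -35 0 0 0" --pt "0 0 0 -70 0 15 0" --pt "0 0 0 -95 0 40 0" --pt "0 0 0 -100 0 40 0" --pt "0 0 0 -100 0 40 0"

```text
time_s: 11.75
eef_pos: [0.5018, 0.0121, 0.2162]
eef_rot: [0.029, 0.708, 0.029, -0.705]
wrist_force: [0.6, -0.4, -0.6]
opening: 0.5
```

Run:
```python
from h import *
from bench import ctrl
import pickle
o=ctrl.get_obs();c=ctrl.camera("wrist");cv2.imwrite("pics/w8.png",c["pixels"]);pickle.dump((o,c),open("w8.pkl","wb"))
P=(o["eef_pos"],o["eef_rot"]);print(P)
c2=ctrl.camera("scene");i=c2["pixels"][130:210,220:310];cv2.imwrite("pics/s8.png",cv2.resize(i,None,fx=7,fy=7,interpolation=cv2.INTER_CUBIC))
for z in(.086,.104,.116,.134,.146): print(z,proj(c,[.5404,.0147,z],P),((proj(c2,[.5404,.0147,z])-[220,130])*7+3).round(1))
```

```text
(array([0.50181429, 0.01210043, 0.21618167]), array([ 0.02947763,  0.70829532,  0.02935187, -0.70468949]))
0.086 [254.53938422 142.55847008] [292.2 385.9]
0.104 [254.51664633 145.02653971] [292.9 348.1]
0.116 [254.49967116 146.86909925] [293.4 322.7]
0.134 [254.47092057 149.98981322] [294.1 284.2]
0.146 [254.44914383 152.35355659] [294.6 258.3]
```

View pics/w8.png

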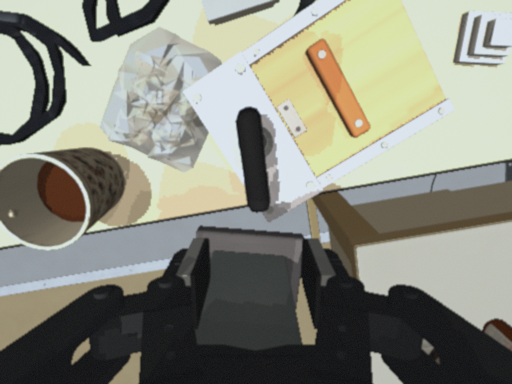

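View pics/s8.png

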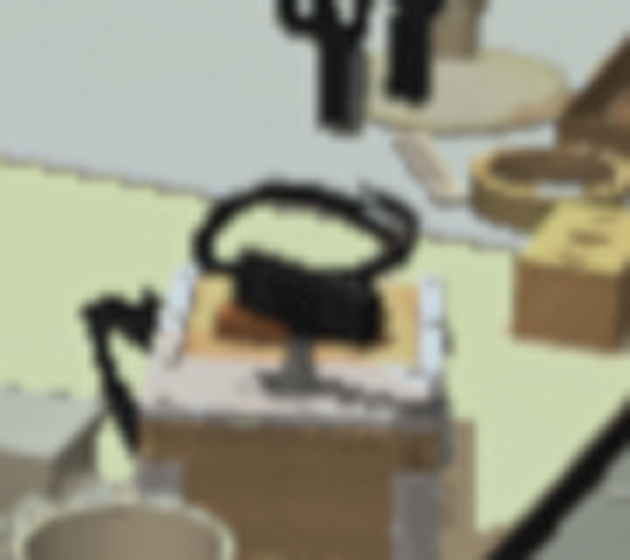

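```bash
cat > fit.py <<'E'
from h import *
import pickle
from scipy.optimize import minimize
def pts():
    a=np.linspace(0,2*np.pi,24,endpoint=False);P=[]
    for z in(-.015,.015):
        for t in a:
            P.append([np.sign(np.cos(t))*(.036-.006)+.006*np.cos(t),np.sign(np.sin(t))*.002+.006*np.sin(t),z])
    return np.array(P)
B=pts()
def key(p): # x,y,h of tip, lean rotvec x,y (world), yaw
    R=Ro.from_rotvec([p[3],p[4],0])*Ro.from_euler('z',p[5])
    return R.apply(B+[0,0,.082])+p[:3]
def hull(cam,X,pose,S,off,shape):
    q=np.array([(proj(cam,x,pose)-off+.5)*S for x in X],np.float32)
    m=np.zeros(shape,np.uint8);cv2.fillConvexPoly(m,np.round(cv2.convexHull(q)[:,0]*16).astype(np.int32),1,cv2.LINE_8,4);return m
def fit(views,p0,free):
    S=6
    V=[]
    for cam,pose,(u0,v0,u1,v1),th in views:
        im=cv2.resize(cam["pixels"][v0:v1,u0:u1],None,fx=S,fy=S,interpolation=cv2.INTER_CUBIC).max(2)
        V.append(((im<th).astype(np.uint8),cam,pose,(u0,v0)))
    def cost(d,full=False):
        p=np.array(p0,float);p[free]+=np.array(d)*sc[free];X=key(p);r=[]
        for m,cam,pose,off in V:
            h=hull(cam,X,pose,S,np.array(off),m.shape);n=cv2.connectedComponents
            r.append(1-(h&m).sum()/max(1,(h|m).sum()))
        return r if full else sum(r)
    sc=np.array([.003,.003,.004,.04,.04,.05])
    best=min((minimize(cost,np.r_[[0]*len(free)]+np.random.default_rng(s).normal(0,.7,len(free)),method="Nelder-Mead",options=dict(maxiter=500)) for s in range(6)),key=lambda r:r.fun)
    p=np.array(p0,float);p[free]+=best.x*sc[free];return p,cost(best.x,True),V
E
python3 - <<'E'
from fit import *
from bench import ctrl
o,c=pickle.load(open("w8.pkl","rb"));sc=ctrl.camera("scene");pickle.dump(sc,open("s8.pkl","wb"))
P=(o["eef_pos"],o["eef_rot"])
yaw=-1.487+np.pi/2
vw=[(c,P,(230,98,280,222),50),(sc,None,(250,164,280,186),40)]
for free in ([0,1,2,3,4,5],):
    p,r,V=fit(vw,[.5404,.0147,.043,0,0,yaw],free);print(p.round(4),r)
    for h in(.037,.043,.049):
        p,r,V=fit(vw,[.5404,.0147,h,0,0,yaw],[0,1,3,4,5]);print(h,p.round(4),r)
for i,v in enumerate(V): cv2.imwrite(f"pics/m{i}.png",v[0]*255)
E
```

```text
[ 0.5409  0.0129  0.042  -0.0176 -0.08    0.1953] [np.float64(0.1265837902394007), np.float64(0.44163607760880963)]
0.037 [ 0.5339  0.0126  0.037  -0.0209 -0.0162  0.1979] [np.float64(0.07522741160058566), np.float64(0.5238665867785102)]
0.043 [ 5.405e-01  1.460e-02  4.300e-02 -1.000e-04 -9.100e-02  1.787e-01] [np.float64(0.11099077195115215), np.float64(0.44216476499528945)]
0.049 [ 0.5359  0.014   0.049  -0.0143  0.0009  0.1734] [np.float64(0.15448845196458394), np.float64(0.4112633509547956)]
```

View pics/m1.png

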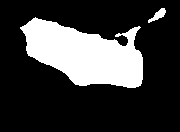

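Run:
```python
from fit import *
sc=pickle.load(open("s8.pkl","rb"));S=10
def ov(p,name):
    im=cv2.resize(sc["pixels"][155:200,240:300],None,fx=S,fy=S,interpolation=cv2.INTER_CUBIC)
    q=np.array([(proj(sc,x)-[240,155]+.5)*S for x in key(p)],np.float32)
    cv2.polylines(im,[np.round(cv2.convexHull(q)).astype(np.int32)],True,(0,0,255),1);return im
a=ov([.5404,.0147,.037,0,-.08,.19],0);b=ov([.5404,.0147,.049,0,-.08,.19],0)
cv2.imwrite("pics/ov.png",cv2.resize(np.vstack([a,b]),(400,600)))
```

```text
(no output)
```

View pics/ov.png

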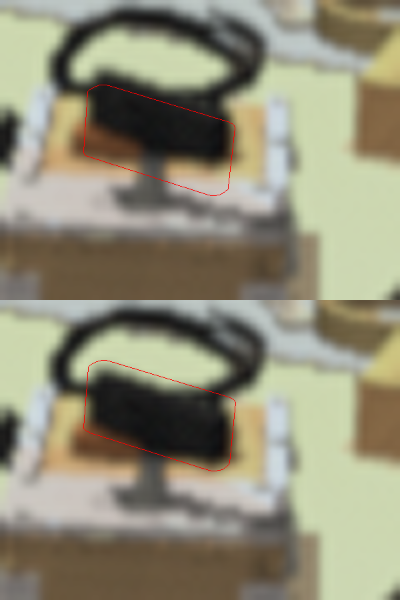

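Run:
```python
from fit import *
o,c=pickle.load(open("w8.pkl","rb"));P=(o["eef_pos"],o["eef_rot"])
im=cv2.resize(c["pixels"][90:230,220:290],None,fx=5,fy=5,interpolation=cv2.INTER_CUBIC)
outs=[]
for p in([.5404,.0147,.0495,0,0,.19],[.5404,.0147,.0495,0,-.05,.19],[.5404,.0147,.0495,.0,-.085,.19]):
    i=im.copy();X=key(p)
    for s in(slice(0,24),slice(24,48)):
        q=np.array([(proj(c,x,P)-[220,90]+.5)*5 for x in X[s]],np.float32);cv2.polylines(i,[np.round(cv2.convexHull(q)).astype(np.int32)],True,(0,0,255) if s.start else (0,255,0),1)
    outs.append(i)
i=np.hstack(outs);cv2.imwrite("pics/ov2.png",cv2.resize(i,None,fx=.75,fy=.75))
```

```text
(no output)
```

View pics/ov2.png

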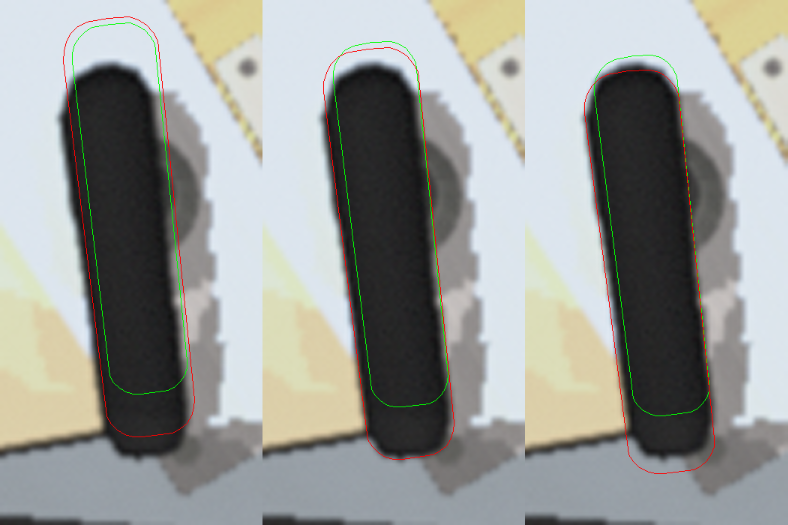

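The key hasn't seated. It leans about 0.07 rad along its wing (wing yaw 0.19), which probably kept it out of the slot. I'll regrip it, straighten it, then feel with the key firmly held.

Run:
```python
from h import *
rel([.535,.0155,.16],-1.381)
rel([.535,.0155,.114],-1.381)
```

```text
yaw -1.4875 turn [-0.106 -0.002  0.   ] shift [ 54.7  -0.4 -34. ]
yaw -1.4875 turn [-0.106 -0.002  0.   ] shift [100.7  -0.3 -33.9]
```

Emit:
servo_tool --pt "-0.05 0 0 5 0 -18 0" --pt "-0.106 0 0 25 0 -34 0" --pt "-0.106 0 0 60 0 -34 0" --pt "-0.106 0 0 90 0 -34 0" --pt "-0.106 0 0 101 0 -34 0" --pt "-0.106 0 0 101 0 -34 -0.3" --pt "-0.106 0 0 101 0 -34 -0.6" --pt "-0.106 0 0 101 0 -34 -1"

```text
time_s: 12.9
eef_pos: [0.5361, 0.0149, 0.115]
eef_rot: [0.067, 0.705, 0.067, -0.702]
wrist_force: [0.7, 0.4, -0.4]
opening: 0.177
```

Emit:
servo_tool --pt "0 0 0 0 0 0 -1" --pt "0 0 0 0 0 0 -1" --pt "0 0 0 -0.5 0 0 -1" --pt "0 0 0 -1 0 0 -1" --pt "0 0 0 -1.5 0 0 -1" --pt "0 0 0 -2 0 0 -1" --pt "0 0 0 -2 0 0 -1" --pt "0 0 0 -2 0 0 -1"

```text
time_s: 13.9
eef_pos: [0.536, 0.015, 0.1169]
eef_rot: [0.067, 0.705, 0.067, -0.703]
wrist_force: [-0.4, 0.5, -1.5]
opening: 0.175
```

Run:
```python
from h import *
from bench import ctrl
c=ctrl.camera("wrist");cv2.imwrite("pics/w9.png",c["pixels"])
o=ctrl.get_obs();print(o["time_s"],o["eef_pos"],o["wrist_force"],o["torque"],o["opening"])
q=o["eef_rot"];R=Ro.from_quat(np.r_[q[1:],q[0]]).as_matrix();print(R.round(3))
```

```text
13.95 [0.53594348 0.01503582 0.11692715] [-5.60636672e-01  2.55618378e-03 -2.62848822e+00] [-0.08418009  0.0756854   0.00425994] 0.17435881740664216
[[ 0.004  0.188 -0.982]
 [ 0.    -0.982 -0.188]
 [-1.     0.001 -0.004]]
```

View pics/w9.png

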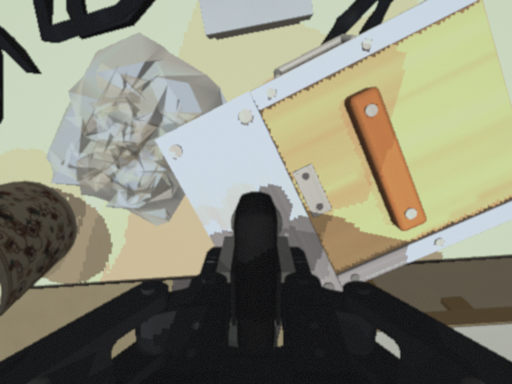

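Emit:
servo_tool --pt "0 -0.015 0 0 0 -1 -1" --pt "0 -0.03 0 0 0 -2 -1" --pt "0 -0.045 0 0 0 -3 -1" --pt "0 -0.06 0 0 0 -4 -1" --pt "0 -0.07 0 0 0 -4.7 -1" --pt "0 -0.07 0 0 0 -4.7 -1" --pt "0 -0.07 0 0 0 -4.7 -1" --pt "0 -0.07 0 0 0 -4.7 -1"

```text
time_s: 14.95
eef_pos: [0.5405, 0.0159, 0.1169]
eef_rot: [-0.069, -0.68, -0.064, 0.727]
wrist_force: [0.1, -0.1, -1.5]
opening: 0.176
```

Run:
```python
from h import *
from bench import ctrl
c=ctrl.camera("scene");i=c["pixels"][130:210,220:310];i=np.clip(i.astype(float)*1.3,0,255).astype(np.uint8);cv2.imwrite("pics/s9.png",cv2.resize(i,None,fx=7,fy=7,interpolation=cv2.INTER_CUBIC))
o=ctrl.get_obs();print(o["time_s"],o["eef_pos"],o["wrist_force"],o["torque"],o["opening"])
```

```text
15.0 [0.54048496 0.01593105 0.11692476] [-0.9904117   0.27890359 -2.99902172] [-0.02005403  0.12522584 -0.07227278] 0.17496661153094578
```

View pics/s9.png

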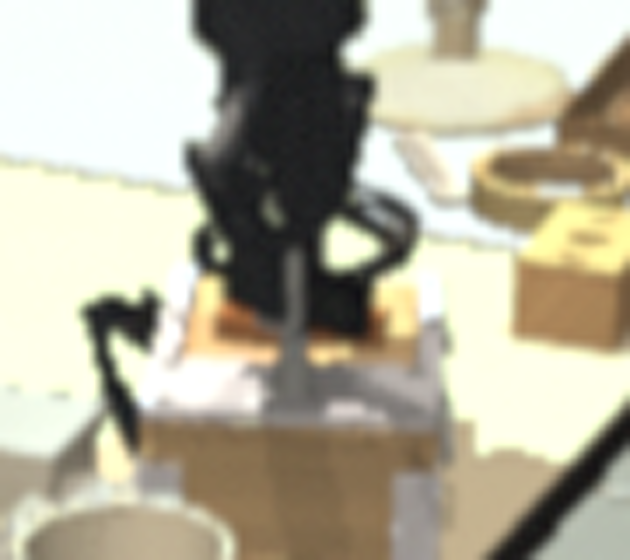

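```bash
cat >> h.py <<'E'
def up():
    from bench import ctrl
    o=ctrl.get_obs();q=o["eef_rot"];R0=Ro.from_quat(np.r_[q[1:],q[0]]).as_matrix()
    print("t",round(o["time_s"],2),"pos",o["eef_pos"].round(4),"F",o["wrist_force"].round(1),"M",o["torque"].round(2),"op",round(o["opening"],3))
    print("world axes in tool (rows x,y,z):",R0.round(3).tolist(),"wing yaw",(np.arctan2(R0[1,1],R0[0,1])+np.pi/2).round(3))
E
python3 -c "
from h import *
up()"
```

```text
t 15.0 pos [0.5405 0.0159 0.1169] F [-1.   0.3 -3. ] M [-0.02  0.13 -0.07] op 0.175
world axes in tool (rows x,y,z): [[-0.065, 0.188, -0.98], [-0.013, -0.982, -0.188], [-0.998, 0.0, 0.066]] wing yaw 0.189
```

Emit:
servo_tool --pt "0 0 0 0 0.4 0 -1" --pt "0 0 0 0.5 0.7 0 -1" --pt "0 0 0 1 0.7 0.1 -1" --pt "0 0 0 1.5 0.7 0.1 -1" --pt "0 0 0 1.5 0.7 0.1 -1" --pt "0 0 0 2 0.7 0.1 -1" --pt "0 0 0 2 0.7 0.1 -1" --pt "0 0 0 2 0.7 0.1 -1"

```text
time_s: 16.0
eef_pos: [0.5407, 0.0151, 0.1155]
eef_rot: [-0.069, -0.681, -0.064, 0.727]
wrist_force: [-1.3, 0.3, 6.5]
opening: 0.175
```

```bash
python3 -c "
from h import *
up()"
```

```text
t 16.0 pos [0.5407 0.0151 0.1155] F [-1.3  0.3  6.5] M [ 0.05  0.41 -0.02] op 0.175
world axes in tool (rows x,y,z): [[-0.064, 0.188, -0.98], [-0.013, -0.982, -0.188], [-0.998, 0.001, 0.065]] wing yaw 0.189
```

Emit:
servo_tool --pt "-0.05 0 0.003 0.5 0 0 -1" --pt "-0.1 0 0.006 0.5 0 0 -1" --pt "-0.15 0 0.01 0.5 0 0 -1" --pt "-0.2 0 0.013 0.5 0 0 -1" --pt "-0.2 0 0.013 0.5 0 0 -1" --pt "-0.2 0 0.013 0.5 0 0 -1" --pt "-0.2 0 0.013 0.5 0 0 -1" --pt "-0.2 0 0.013 0.5 0 0 -1"

```text
time_s: 17.0
eef_pos: [0.5405, 0.0151, 0.1148]
eef_rot: [-0.141, -0.671, -0.132, 0.716]
wrist_force: [-1.2, -0.4, -1.9]
opening: 0.177
```

```bash
python3 -c "
from h import *
up()"
```

```text
t 17.0 pos [0.5405 0.0151 0.1148] F [-1.2 -0.4 -1.9] M [ 0.01  0.03 -0.02] op 0.177
world axes in tool (rows x,y,z): [[-0.061, 0.38, -0.923], [-0.025, -0.925, -0.379], [-0.998, 0.0, 0.066]] wing yaw 0.39
```

Fz fell from +6.5 N to just the key's weight, so the bit seems to be over the slot. I'll lower it.

Emit:
servo_tool --pt "0 0 0 0.5 0 0 -1" --pt "0 0 0 1 0 0 -1" --pt "0 0 0 1.5 0 0.1 -1" --pt "0 0 0 1.5 0 0.1 -1" --pt "0 0 0 1.5 0 0.1 -1" --pt "0 0 0 1.5 0 0.1 -1" --pt "0 0 0 1.5 0 0.1 -1" --pt "0 0 0 1.5 0 0.1 -1"

```text
time_s: 18.0
eef_pos: [0.5404, 0.0151, 0.1133]
eef_rot: [-0.141, -0.671, -0.132, 0.716]
wrist_force: [-0.2, -0.1, -2.5]
opening: 0.181
```

```bash
python3 -c "
from h import *
up()"
```

```text
t 18.0 pos [0.5404 0.0151 0.1133] F [-0.2 -0.1 -2.5] M [ 0.12 -0.02 -0.02] op 0.181
world axes in tool (rows x,y,z): [[-0.061, 0.38, -0.923], [-0.025, -0.925, -0.379], [-0.998, 0.0, 0.066]] wing yaw 0.39
```

Emit:
servo_tool --pt "0 0 0 1.3 0 0.1 -1" --pt "0 0 0 2.6 0 0.2 -1" --pt "0 0 0 3.9 0 0.25 -1" --pt "0 0 0 5.2 0 0.3 -1" --pt "0 0 0 6.5 0 0.4 -1" --pt "0 0 0 7.5 0 0.5 -1" --pt "0 0 0 8.3 0 0.5 -1" --pt "0 0 0 8.3 0 0.5 -1"

```text
time_s: 19.0
eef_pos: [0.5394, 0.0147, 0.105]
eef_rot: [-0.141, -0.671, -0.132, 0.716]
wrist_force: [0.2, 1.0, -2.6]
opening: 0.179
```

```bash
python3 -c "
from h import *
up()"
```

```text
t 19.0 pos [0.5394 0.0147 0.105 ] F [ 0.2  1.  -2.6] M [ 0.09 -0.08 -0.03] op 0.179
world axes in tool (rows x,y,z): [[-0.061, 0.38, -0.923], [-0.025, -0.925, -0.379], [-0.998, 0.0, 0.066]] wing yaw 0.39
```

Emit:
servo_tool --pt "0 0 0 0.8 0 0 -1" --pt "0.09 0 -0.006 0.8 0 0 -1" --pt "0.18 0 -0.012 0.8 0 0 -1" --pt "0.27 0 -0.018 0.8 0 0 -1" --pt "0.36 0 -0.024 0.8 0 0 -1" --pt "0.45 0 -0.03 0.8 0 0 -1" --pt "0.54 0 -0.036 0.8 0 0 -1" --pt "0.6 0 -0.04 0.8 0 0 -1"

```text
time_s: 20.0
eef_pos: [0.5397, 0.0155, 0.1045]
eef_rot: [0.078, -0.68, 0.072, 0.726]
wrist_force: [0.8, 3.5, -0.1]
opening: 0.175
```

```bash
python3 -c "
from h import *
up()"
```

```text
t 20.0 pos [0.5397 0.0155 0.1045] F [ 0.8  3.5 -0.1] M [ 0.88 -0.05  0.05] op 0.175
world axes in tool (rows x,y,z): [[-0.063, -0.212, -0.975], [0.015, -0.977, 0.212], [-0.998, -0.002, 0.065]] wing yaw -0.214
```

Emit:
servo_tool --pt "0.02 0 -0.001 0 -0.3 0 -1" --pt "0.04 0 -0.002 0 -0.5 0 -1" --pt "0.06 0 -0.004 0 -0.5 0 -1" --pt "0.08 0 -0.005 0 -0.5 0 -1" --pt "0.1 0 -0.007 0 -0.5 0 -1" --pt "0.1 0 -0.007 0 -0.5 0 -1" --pt "0.1 0 -0.007 0 -0.5 0 -1" --pt "0.1 0 -0.007 0 -0.5 0 -1"

```text
time_s: 21.0
eef_pos: [0.5398, 0.0159, 0.1045]
eef_rot: [0.115, -0.675, 0.106, 0.721]
wrist_force: [-0.7, 0.4, 0.1]
opening: 0.178
```

```bash
python3 -c "
from h import *
up()"
```

```text
t 21.0 pos [0.5398 0.0159 0.1045] F [-0.7  0.4  0.1] M [0.   0.13 0.15] op 0.178
world axes in tool (rows x,y,z): [[-0.061, -0.309, -0.949], [0.022, -0.951, 0.308], [-0.998, -0.002, 0.065]] wing yaw -0.314
```

Emit:
servo_tool --pt "0.01 0 0 0 0 0 -1" --pt "0.02 0 -0.001 0 0 0 -1" --pt "0.03 0 -0.002 0 0 0 -1" --pt "0.04 0 -0.003 0 0 0 -1" --pt "0.04 0 -0.003 0 0 0 -1" --pt "0.04 0 -0.003 0 0 0 -1" --pt "0.04 0 -0.003 0 0 0 -1" --pt "0.04 0 -0.003 0 0 0 -1"

```text
time_s: 22.0
eef_pos: [0.5398, 0.0159, 0.1045]
eef_rot: [0.129, -0.673, 0.12, 0.718]
wrist_force: [-1.3, 0.1, -0.2]
opening: 0.178
```

```bash
python3 -c "
from h import *
up()"
```

```text
t 22.0 pos [0.5398 0.0159 0.1045] F [-1.3  0.1 -0.2] M [-0.    0.07  0.11] op 0.178
world axes in tool (rows x,y,z): [[-0.06, -0.347, -0.936], [0.025, -0.938, 0.346], [-0.998, -0.002, 0.065]] wing yaw -0.354
```

Emit:
servo_tool --pt "0 0 0 0 0 0 -0.5" --pt "0 0 0 0 0 0 -0.2" --pt "0 0 0 0 0 0 0" --pt "0 0 0 -10 0 0.6 0" --pt "0 0 0 -35 0 2.3 0" --pt "0 -0.0 0 -70 0 15 0" --pt "0 0.06 0 -100 0 35 0" --pt "0 0.06 0 -100 0 35 0"

```text
time_s: 23.0
eef_pos: [0.5139, 0.0259, 0.2102]
eef_rot: [-0.125, 0.697, -0.123, -0.696]
wrist_force: [0.6, -0.9, 1.0]
opening: 0.499
```

Run:
```python
from fit import *
from bench import ctrl
up()
o=ctrl.get_obs();c=ctrl.camera("wrist");pickle.dump((o,c),open("w10.pkl","wb"));cv2.imwrite("pics/w10.png",c["pixels"])
P=(o["eef_pos"],o["eef_rot"])
sc=ctrl.camera("scene");S=10
def ov(h):
    im=cv2.resize(sc["pixels"][155:200,240:300],None,fx=S,fy=S,interpolation=cv2.INTER_CUBIC)
    q=np.array([(proj(sc,x)-[240,155]+.5)*S for x in key([.5404,.0147,h,0,0,-.35])],np.float32)
    cv2.polylines(im,[np.round(cv2.convexHull(q)).astype(np.int32)],True,(0,0,255),1);return im
cv2.imwrite("pics/ov3.png",cv2.resize(np.vstack([ov(.037),ov(.049)]),(400,600)))
```

```text
t 23.0 pos [0.5139 0.0259 0.2102] F [ 0.6 -0.9  1. ] M [-0.01 -0.03 -0.01] op 0.499
world axes in tool (rows x,y,z): [[0.002, -0.346, -0.938], [0.003, -0.938, 0.346], [-1.0, -0.004, -0.001]] wing yaw -0.353
```

View pics/w10.png

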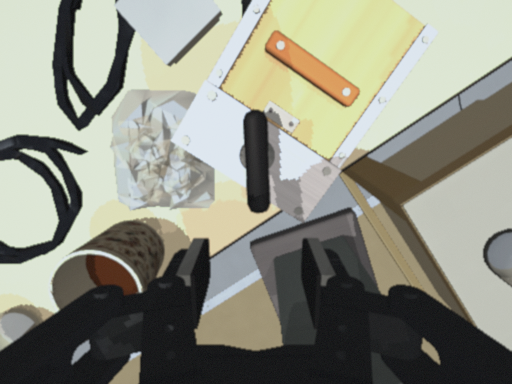

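View pics/ov3.png

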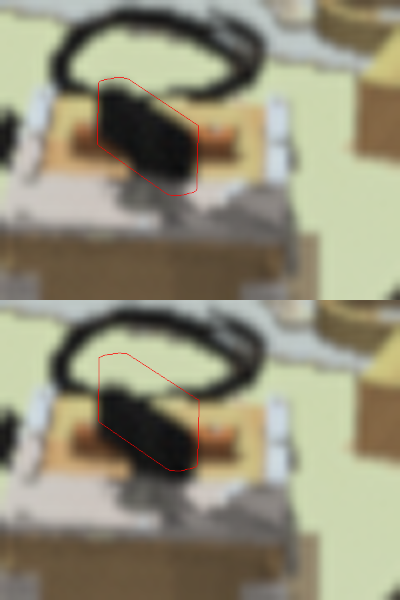

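The scene overlay fits the seated height (tip at 0.037), and the key stands upright in the wrist view with its wing at (258,160). Next I'll push the lid by its batten.

Run:
```python
from h import *
rel([.5641,-.0364,.165],-2.49)
```

```text
yaw -1.9248 turn [0.565 0.005 0.001] shift [ 41.8  40.6 -69.3]
```

Emit:
servo_tool --pt "0.08 0 0 0 6 -10 -1" --pt "0.16 0 0 0 12 -20 -1" --pt "0.24 0 0 0 18 -31 -1" --pt "0.32 0 0 0 24 -42 -1" --pt "0.4 0 0 0 30 -52 -1" --pt "0.48 0.002 0 10 36 -62 -1" --pt "0.565 0.004 0 25 40.6 -69.3 -1" --pt "0.565 0.004 0 42 40.6 -69.3 -1"

```text
time_s: 24.1
eef_pos: [0.564, -0.037, 0.1627]
eef_rot: [0.314, -0.633, 0.313, 0.635]
wrist_force: [0.1, -1.0, -0.4]
opening: -0.002
```

Run:
```python
from h import *
from bench import ctrl
up()
o=ctrl.get_obs();c=ctrl.camera("wrist");cv2.imwrite("pics/w11.png",c["pixels"])
P=(o["eef_pos"],o["eef_rot"]);print(proj(c,[.5641,-.0364,.083],P))
rel([.5641,-.0364,.082],-2.49)
```

```text
t 24.1 pos [ 0.564  -0.037   0.1627] F [ 0.1 -1.  -0.4] M [-0.01  0.02  0.01] op -0.002
world axes in tool (rows x,y,z): [[-0.002, -0.795, -0.606], [0.002, -0.606, 0.795], [-1.0, 0.0, 0.003]] wing yaw -0.919
[253.58135172 206.7304355 ]
yaw -2.4889 turn [ 0.001  0.007 -0.003] shift [78.  -1.7 -1.8]
```

View pics/w11.png

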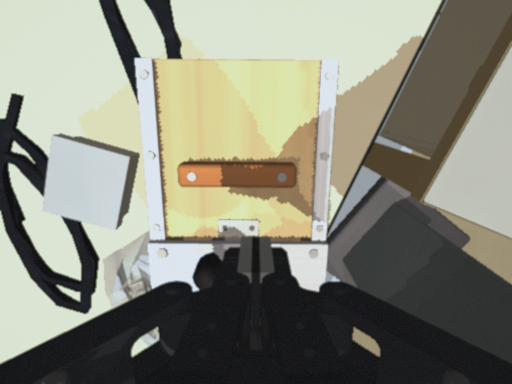

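Emit:
servo_tool --pt "0 0 0 20 0 0 -1" --pt "0 0 0 40 0 0 -1" --pt "0 0 0 58 0 0 -1" --pt "0 0 0 70 0 0 -1" --pt "0 0 0 77 0 0 -1" --pt "0 0 0 77 0 0 -1" --pt "0 0 0 77 0 -4 -1" --pt "0 0 0 77 0 -8 -1"

```text
time_s: 25.15
eef_pos: [0.567, -0.0423, 0.0837]
eef_rot: [0.314, -0.632, 0.313, 0.636]
wrist_force: [-1.4, 0.8, 1.9]
opening: 0.003
```

Run:
```python
from h import *
up()
h=np.array([.5404,.0147,0]);d=np.array([.605,-.796,0])
from bench import ctrl
p=ctrl.get_obs()["eef_pos"];print("d",(p-h)@d,"x",(p-h)@[.796,.605,0])
rel(h+.139*d-.012*np.array([.796,.605,0])+[0,0,.083],-2.49)
```

```text
t 25.15 pos [ 0.567  -0.0423  0.0837] F [-1.4  0.8  1.9] M [0.31 0.2  0.01] op 0.003
world axes in tool (rows x,y,z): [[-0.006, -0.794, -0.607], [0.004, -0.607, 0.794], [-1.0, 0.002, 0.006]] wing yaw -0.918
d 0.06145536748856095 x -0.013347785770376888
yaw -2.4889 turn [ 0.001  0.006 -0.002] shift [  0.2  -1.1 -77.5]
```

Emit:
servo_tool --pt "0 0 0 0 0 -2 -1" --pt "0 0 0 0 0 -4 -1" --pt "0 0 0 0 0 -5 -1" --pt "0 0 0 0 0 -6 -1" --pt "0 0 0 0 0 -7 -1" --pt "0 0 0 0 0 -8 -1" --pt "0 0 0 0 0 -8.5 -1" --pt "0 0 0 0 0 -8.5 -1"

```text
time_s: 26.15
eef_pos: [0.5722, -0.0492, 0.0836]
eef_rot: [0.314, -0.632, 0.313, 0.636]
wrist_force: [-1.4, 1.0, -0.1]
opening: 0.0
```

Run:
```python
from h import *
up()
h=np.array([.5404,.0147,0]);d=np.array([.605,-.796,0])
from bench import ctrl
p=ctrl.get_obs()["eef_pos"];print("d",(p-h)@d,"x",(p-h)@[.796,.605,0])
c=ctrl.camera("wrist");cv2.imwrite("pics/w12.png",c["pixels"])
rel(h+.139*d-.012*np.array([.796,.605,0])+[0,0,.083],-2.49)
```

```text
t 26.15 pos [ 0.5722 -0.0492  0.0836] F [-1.4  1.  -0.1] M [ 0.13  0.22 -0.02] op 0.0
world axes in tool (rows x,y,z): [[-0.005, -0.794, -0.607], [0.004, -0.607, 0.794], [-1.0, 0.002, 0.006]] wing yaw -0.918
d 0.07008801607009327 x -0.013322615654316923
yaw -2.4889 turn [ 0.001  0.006 -0.002] shift [  0.2  -1.1 -68.9]
```

View pics/w12.png

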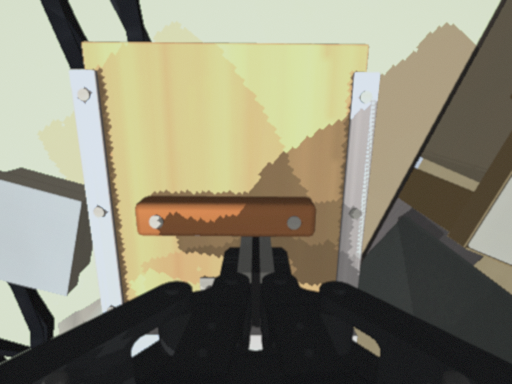

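The lid now sticks out past its rails (its end at v=45, the rails at v=70) and resists with only about 2 N, so it's unlocked. I'll push on.

Emit:
servo_tool --pt "0 0 0 0 0 -7 -1" --pt "0 0 0 0 0 -15 -1" --pt "0 0 0 0 0 -24 -1" --pt "0 0 0 0 0 -33 -1" --pt "0 0 0 0 0 -42 -1" --pt "0 0 0 0 0 -50 -1" --pt "0 0 0 0 0 -57 -1" --pt "0 0 0 0 0 -61 -1"

```text
time_s: 27.2
eef_pos: [0.6095, -0.0981, 0.0832]
eef_rot: [0.314, -0.632, 0.313, 0.636]
wrist_force: [-2.2, 0.0, 1.2]
opening: -0.003
```

Run:
```python
from h import *
up()
h=np.array([.5404,.0147,0]);d=np.array([.605,-.796,0])
from bench import ctrl
p=ctrl.get_obs()["eef_pos"];print("d",(p-h)@d,"x",(p-h)@[.796,.605,0])
```

```text
t 27.2 pos [ 0.6095 -0.0981  0.0832] F [-2.2  0.   1.2] M [ 0.15  0.38 -0.02] op -0.003
world axes in tool (rows x,y,z): [[-0.005, -0.795, -0.607], [0.004, -0.607, 0.795], [-1.0, 0.002, 0.006]] wing yaw -0.918
d 0.13159426951143469 x -0.013180261114967347
```

Emit:
servo_tool --pt "0 0 0 0 0 -1 -1" --pt "0 0 0 0 0 -2 -1" --pt "0 0 0 0 0 -3 -1" --pt "0 0 0 0 0 -4 -1" --pt "0 0 0 0 0 -5 -1" --pt "0 0 0 0 0 -6 -1" --pt "0 0 0 0 0 -6.5 -1" --pt "0 0 0 0 0 -6.5 -1"

```text
time_s: 28.2
eef_pos: [0.6136, -0.1033, 0.0832]
eef_rot: [0.314, -0.632, 0.313, 0.636]
wrist_force: [-2.0, 0.0, 0.4]
opening: 0.002
```

Run:
```python
from h import *
up()
h=np.array([.5404,.0147,0]);d=np.array([.605,-.796,0])
from bench import ctrl
p=ctrl.get_obs()["eef_pos"];print("d",(p-h)@d,"x",(p-h)@[.796,.605,0])
```

```text
t 28.2 pos [ 0.6136 -0.1033  0.0832] F [-2.   0.   0.4] M [ 0.11  0.25 -0.03] op 0.002
world axes in tool (rows x,y,z): [[-0.005, -0.795, -0.607], [0.003, -0.607, 0.795], [-1.0, 0.002, 0.006]] wing yaw -0.918
d 0.1382209741082569 x -0.013146880532601227
```

Still only friction. I'll go on 3 mm to find the stop.

Emit:
servo_tool --pt "0 0 0 0 0 -0.5 -1" --pt "0 0 0 0 0 -1 -1" --pt "0 0 0 0 0 -1.4 -1" --pt "0 0 0 0 0 -1.8 -1" --pt "0 0 0 0 0 -2.2 -1" --pt "0 0 0 0 0 -2.5 -1" --pt "0 0 0 0 0 -2.5 -1" --pt "0 0 0 0 0 -2.5 -1"

```text
time_s: 29.2
eef_pos: [0.6138, -0.1036, 0.0831]
eef_rot: [0.314, -0.63, 0.313, 0.637]
wrist_force: [-7.0, 6.3, 6.7]
opening: -0.002
```

Run:
```python
from h import *
up()
from bench import ctrl
c=ctrl.camera("wrist");cv2.imwrite("pics/w13.png",c["pixels"])
```

```text
t 29.2 pos [ 0.6138 -0.1036  0.0831] F [-7.   6.3  6.7] M [ 1.04  1.21 -0.02] op -0.002
world axes in tool (rows x,y,z): [[-0.008, -0.794, -0.608], [0.006, -0.608, 0.794], [-1.0, 0.003, 0.01]] wing yaw -0.918
```

View pics/w13.png

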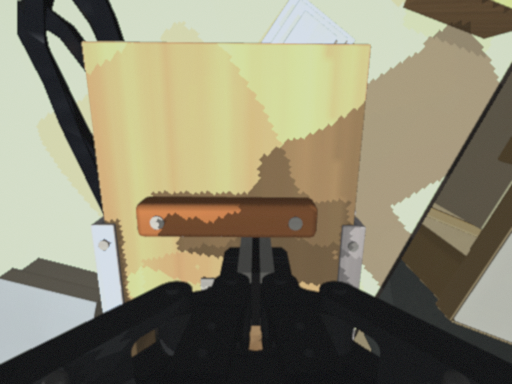

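Stop reached at about 10 N. I'll back off and rise.

Emit:
servo_tool --pt "0 0 0 0 0 4 -1" --pt "0 0 0 0 0 8 -1" --pt "0 0 0 -15 0 8 -1" --pt "0 0 0 -50 0 8 -1" --pt "0 0 0 -90 0 8 -1" --pt "0 0 0 -130 0 20 -1" --pt "0 0 0 -150 0 50 -1" --pt "0 0 0 -150 0 50 -1"

```text
time_s: 30.25
eef_pos: [0.5857, -0.0642, 0.2373]
eef_rot: [0.314, -0.633, 0.312, 0.636]
wrist_force: [-0.1, -0.7, -0.2]
opening: -0.002
```

Run:
```python
from h import *
from bench import ctrl
up()
o=ctrl.get_obs();P=(o["eef_pos"],o["eef_rot"]);c=ctrl.camera("wrist");s=ctrl.camera("scene");cv2.imwrite("pics/w14.png",c["pixels"])
i=s["pixels"][100:300,170:370];cv2.imwrite("pics/s14.png",cv2.resize(i,None,fx=3,fy=3,interpolation=cv2.INTER_CUBIC))
import pickle;pickle.dump((o,c),open("w14.pkl","wb"))
```

```text
t 30.25 pos [ 0.5857 -0.0642  0.2373] F [-0.1 -0.7 -0.2] M [ 0.    0.07 -0.02] op -0.002
world axes in tool (rows x,y,z): [[-0.003, -0.793, -0.609], [0.004, -0.609, 0.793], [-1.0, -0.001, 0.005]] wing yaw -0.916
```

View pics/w14.png

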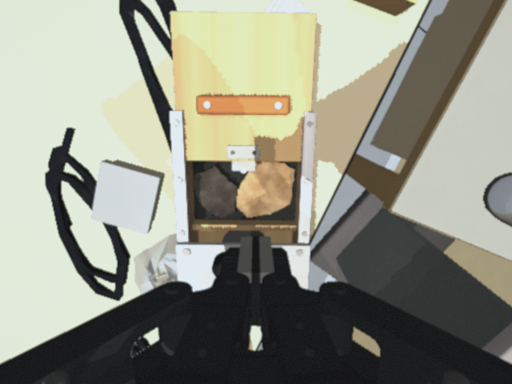

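View pics/s14.png

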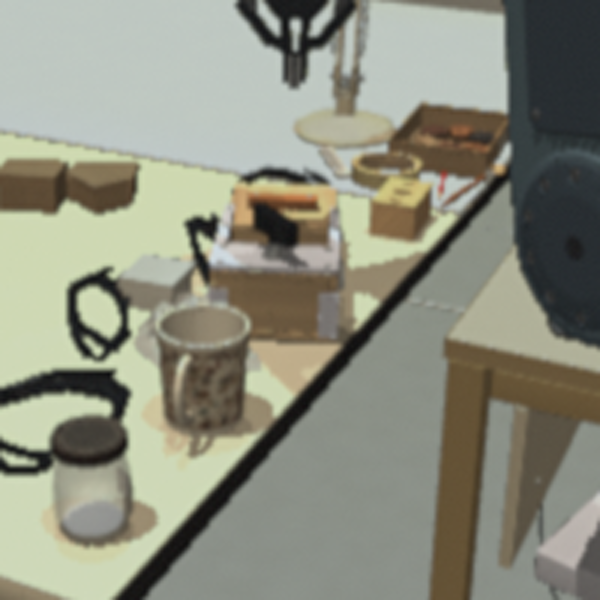

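Run:
```python
from fit import *
from bench import ctrl
o,c=pickle.load(open("w14.pkl","rb"));P=(o["eef_pos"],o["eef_rot"])
b=ray(c,243,104.5,.0905,P);h=np.array([.5404,.0147,0]);d=np.array([.605,-.796,0]);print("lid travel",(b-h)@d-.078)
sc=ctrl.camera("scene");S=10;print(ctrl.get_obs()["wrist_force"])
def ov(p):
    im=cv2.resize(sc["pixels"][155:200,240:300],None,fx=S,fy=S,interpolation=cv2.INTER_CUBIC)
    q=np.array([(proj(sc,x)-[240,155]+.5)*S for x in key(p)],np.float32)
    cv2.polylines(im,[np.round(cv2.convexHull(q)).astype(np.int32)],True,(0,0,255),1);return im
cv2.imwrite("pics/ov4.png",cv2.resize(np.vstack([ov([.5404,.0147,.037,0,0,-.35]),ov([.5404,.0147,.049,0,0,-.35])]),(400,600)))
```

```text
lid travel 0.0807154749527439
[ 0.25063023 -0.17139733 -0.18734419]
```

View pics/ov4.png

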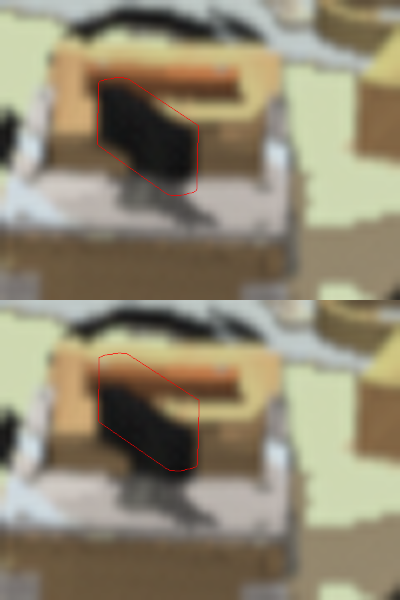

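```bash
python3 -c "
from bench import ctrl
print(ctrl.hand_in())"
```

```text
the job is handed in; nothing more can be done
None
```

The job is handed in. The key is home in the lock and the lid is open to its stop; I took about 30 s of the 56 s.

- **Finding the slot:** My first search, with the key held loosely, missed the slot because the key leaned about 0.07 rad in the bore. I gripped it again, straightened it and pressed it lightly on the drum. It dropped in at about 0.26 rad clockwise of the crate's x axis.
- **Seating and unlocking:** The key went down about 11.5 mm below the drum's top until the bottom took its weight. I turned it clockwise to about 1.0 rad, feeling only about 0.1 N m of drum resistance.
- **Opening the lid:** I pushed the batten against about 2 N of friction until it met the end stop at about 10 N, then backed the gripper off clear of everything.

**Last checks:**
- The wrist camera put the lid travel at about 81 mm, against 80 mm fully open.
- The wrist force was about zero.
- In the scene camera the key's height matches home, not resting on top of the drum. The wing's lower edge shows about 1 pixel (roughly 2 mm) above my model, the same offset I saw when the key was resting on the drum.
- I did not measure the key's final lean. The bore's clearance limits it to about 0.09 rad, under the 0.15 allowed.
- The jar and mug look unmoved in the scene view. I did not measure the stepped block at the end, but nothing came near it.

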